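Hang the shelf on the tool panel and pile the repaired fans on it

TASK

Hang the blue shelf on the tool panel as one does with a cleat: tip its front up, lower the angled strip at its back into the slot behind the panel's slanted cleat rail, then let the front down so that the shelf's rear edge swings in under the lower keeper rail and it hangs level and flush. Then put the two small square fans on the shelf in one squarely aligned pile, lying flat, one exactly on top of the other in either order. Leave everything else on the bench where it is.

Things in the scene. Friction and masses are not known exactly. Their poses are not given: they have to be found in the camera images.
- panel: Fixed white perforated tool panel between red uprights, 400 wide, 330 high, standing on the bench to the robot's right, facing across the bench; place and yaw vary. Origin: on the bench, foot of its front face, mid-width. x points into the panel (front face is x = 0, one works from x < 0), y along the panel, z up. It carries a slanted cleat rail, below it a keeper rail, both 250 long, and a wire rack
- panel_cleat (a point): Middle of the upper edge of the blue cleat rail, panel's axes: 18 in front of the face, 202 above the bench. The cleat is a plate 4 thick, starting at the face 179 above the bench and rising away from it at 50 degrees above level: a V slot, open upward, mouth 16 wide, between cleat and face. The shelf's rear strip goes down into it and rests on the cleat's upper side
- panel_keeper (a point): Middle of the lower front edge of the keeper rail, panel's axes: a ledge 14 deep, 4 thick, underside 126.5 above the bench. Hung home, the shelf's rear edge touches the panel under it. A level shelf cannot pass it: keep the front tipped up more than 12 degrees (18 is right) while the strip goes down, then the shelf turns about its strip's lower edge as the front comes down
- panel_rack (a point): Middle of the lower front edge of the open steel-wire rack at the panel's top, panel's axes: the rack juts out 85 from the face over the full width, 297 to 306 above the bench. It leaves no room for an upright tool above the hung shelf: come from the front with the tool leaning 30 to 45 degrees, fingers pointing down and towards the panel. A roll of tape on it is fixed
- panel_seat (a point): Empty point, panel's axes, 75 in front of the face and 115 above the bench, where the shelf's reference point (mid-width on the deck's underside, 75 in front of the rear edge) lies when it hangs home; the shelf's x, y, z then lie along the panel's. Anywhere within 40 of the middle along the rails will do
- shelf_grip (a point): Loose blue L-shaped shelf, about 0.34 kg, standing on its deck on the green mat. This point: middle of its grip tab; axes x to the shelf's rear, y along its width, z up. The tab is 60 wide (y), 10 thick, 38 long, mid-front, rising from the deck and leaning 35 degrees out to the front; grasp it across the 60. The shelf's reference point (see panel_seat) is at x +56.8, z -23.7 from here
- shelf_strip (a point): Middle of the lower, free edge of the shelf's aluminium rear strip, shelf's axes; at x +71, z +75 from the reference point. The strip, 130 wide and 4 thick, slopes from there at 50 degrees forward and up to the top of the upright back plate (rear face x +45, 4 thick, 106 high). Hung home, this point is 4 in front of the panel face, 190 above the bench
- shelf_deck (a point): Middle of the flat top of the shelf's deck, the place for the pile, shelf's axes; at x -2, z +5 from the reference point. Free deck 86 deep, 144 wide. The deck plate is 5 thick, 150 wide, x -45 to +75 from the reference point: its rear edge, behind the back plate, goes under the keeper. Small end cheeks, 30 deep, 63 high, stand at y +-73.5 by the back plate
- fan_a_mid (a point): Centre, half-way up, of a loose square black equipment fan with a silver hub label, 60 x 60 x 25 high, 90 g, lying on the green mat (2 thick); flat solid faces; x and y along its sides, z up
- fan_b_mid (a point): The same for the second square fan, with a yellow hub label
- round_fan: Bystander: big round black fan, 140 across, 38 high, loose; origin at the centre of its underside
- driver_1: Bystander: green-handled screwdriver lying on the bench, loose
- driver_2: Bystander: second green-handled screwdriver, loose
- wrench: Bystander: steel spanner lying on the bench near the robot, loose
- meter: Bystander: yellow multimeter, 75 x 140 x 36 high, loose; origin at the centre of its underside
- screw_dish: Bystander: steel dish of screws, 90 across, 18 high, loose; origin at the centre of its underside

How it is judged:
By the outcome, as a careful person would: the job done as asked, in the order asked, and still so for the second after the job is handed in, with the robot touching nothing.
It also fails if it takes over 69 s, if anything falls off the work surface, if the arm or the gripper's body presses on something with over 40 N, if the wrist force passes 120 N, or if a joint passes its speed limit or range.

ROBOT

A 7-joint arm with a two-finger parallel gripper is mounted at the origin on the work surface. World frame = base frame: x ahead of the robot, y to its left, z up, the work surface at z = 0. Lengths are in m, angles in rad, forces in N, time in s.
With the tool pointing down it reaches from about 0.4 to 0.875 m from the base axis. Payload 4.4 kg.
Tool frame: the origin (TCP) lies at the very end of the fingers, on their centre line; the grasp point (between the pads) lies 19 mm behind it; z points along the fingers, y is the line along which they close (so a half turn about z gives the same grasp; the last joint's range is limited). The gripper opens to 85 mm and grips with 20 to 120 N. Pads are 22 mm wide; open, the fingers measure 114 mm over their backs; the gripper's body (76 mm by 85 mm) begins 54 mm behind the grasp point. The pads swing forward as they close: fully open they stand 13 mm farther back than shut.
Start: joints at [-1.344, 0.628, 0.038, 1.517, -0.027, 0.996, -0.02], TCP at [0.188, 0.622, 0.231] pointing down, gripper open.
Joint ranges: [-3.06, 3.06], [-0.37, 2.12], [-1.25, 1.32], [0.18, 2.47], [-1.1, 4.24], [0.23, 1.98], [-2.94, 2.94]. Speed limits (rad/s): [2.57, 2.57, 3.14, 3.14, 3.14, 3.14, 3.14].

INTERFACE

Orientations are given as a rotation vector (axis times angle).
In Python, from station import robot gives the robot as it stands.
- The arm moves only by the tool apply_moves, never from a script. Its argument "deltas" is text: rows parted by semicolons, each of 6 numbers parted by spaces: the shift along the tool's x, y, z scaled (see below), then the turn, a rotation vector about the tool's x, y, z scaled (see below). A call has 1 to 5 rows; each row shifts and turns the commanded pose from where the row before left it, along the tool's axes as they then stand; what a row does not reach is not made up. The controller multiplies each number of a shift by 200 mm and each number of a turn by pi/2 rad. A row lasts 1/10 s, in which the tool goes at most 50 mm and 8.59 degrees, less where a joint would pass 70% of its speed; a pose out of reach is approached as far as the arm can. A call with a number of a shift or a turn outside -1 to 1 is refused whole. A call with a gripper value outside its range is refused whole. "claw" is the finger opening in mm, from 0 to 85.4, set as the call begins (left out, the last holds). The fingers move at their own pace and stop on an object; the grip force is fixed at half the most. Time passes only in rows, so rows that do not move let the fingers close. It gives the time, the measured TCP pose, the force, the opening and the grip force at its end, in the units of the state.
- robot.get_state(): the state, without advancing time (a new reading comes with each control period).
- robot.capture(name): name is "side" or "top"; returns a dict with "image" (420x560x3 uint8, blue, green, red), "fx", "fy", "cx", "cy" (pixels), "cam_to_world" (4x4, takes a point from camera to world coordinates). Camera axes: x right, y down, z forward; pixel columns grow to the right and rows downward; lengths in m; the calibration is good to about 2 mm. A picture is of the moment at which its call begins. There is no depth.
- robot.finish_job(): hands the job in; it is judged then, once.
The state is a dict: "time_s": time; "joint_positions": joint angles; "joint_velocities": joint speeds; "joint_torque": joint torques, N m; "position": TCP position; "ee_rot": TCP orientation; "ft_force": force on the tool from outside, world axes, zero at the start; "torque": the same for the moment, N m; "grip_width": finger opening in m; "grasp_force": force on a finger pad.
Only numpy, scipy, OpenCV 4.12 (cv2) and the standard library are available. Lean on these libraries where they do the work, as an engineer would, in place of code of your own. Each camera call takes 0.05 s, during which the arm holds its last target. There are 200 camera calls.

## Working session

There is one attempt and no reset: what is moved stays moved. The work goes in short steps, Python scripts to look and compute and a tool call to move; the robot and the scene stay as the last step left them, time stands still between calls to the robot, and variables do not carry over. Pictures are saved under pics/ and viewed, at most 10 in all, crops included, and the job is handed in when it is done.

Besides the shell and the picture viewer there is one more tool, called as a command line: name --argument value ..., lists and objects as JSON in quotes. apply_moves: Moves the arm, as the interface text tells. Its arguments: {"type":"object","properties":{"deltas":{"type":"string"},"claw":{"type":"number"}},"required":["deltas"]}

```bash
ls; mkdir -p pics; python3 - <<'E'
from station import robot
import cv2,numpy as np
np.set_printoptions(precision=4,suppress=True)
for n in("side","top"):
    c=robot.capture(n); cv2.imwrite(f"pics/{n}0.png",c["image"]); print(n,c["fx"],c["fy"],c["cx"],c["cy"]);print(np.array(c["cam_to_world"]))
s=robot.get_state();print({k:np.round(v,4) for k,v in s.items()})
E
```

```text
pics
side 528.034188065824 528.034188065824 277.44825517651054 204.98455956470784
[[ 0.8607 -0.25    0.4435 -0.0741]
 [-0.5088 -0.4539  0.7316 -1.0805]
 [ 0.0184 -0.8553 -0.5178  0.9712]
 [ 0.      0.      0.      1.    ]]
top 404.71896405645856 404.71896405645856 274.9630282539829 203.67989651722434
[[ 0.025  -0.9902  0.1374  0.4375]
 [-0.9996 -0.0262 -0.0066  0.0362]
 [ 0.0101 -0.1371 -0.9905  1.2216]
 [ 0.      0.      0.      1.    ]]
{'time_s': np.float64(0.1), 'joint_positions': array([-1.3438,  0.6293,  0.0385,  1.5183, -0.027 ,  0.9963, -0.02  ]), 'joint_velocities': array([ 0.0018, -0.0017,  0.0003, -0.0013,  0.    ,  0.0006, -0.0003]), 'joint_torque': array([  0.0033, -56.4525,   1.2307, -19.3971,   0.0113,   0.0054,
        -0.    ]), 'position': array([0.1874, 0.6218, 0.2305]), 'ee_rot': array([-0.4583, -3.1077,  0.0027]), 'ft_force': array([ 0.3817, -0.0877, -0.0564]), 'torque': array([-0.0359,  0.0353,  0.0687]), 'grasp_force': np.float64(0.0), 'grip_width': np.float64(0.0856)}
```

View pics/top0.png

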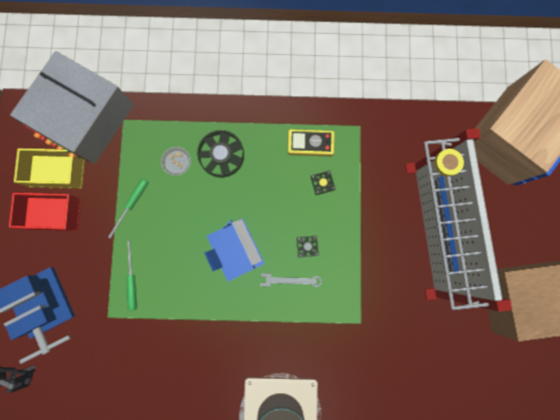

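View pics/side0.png

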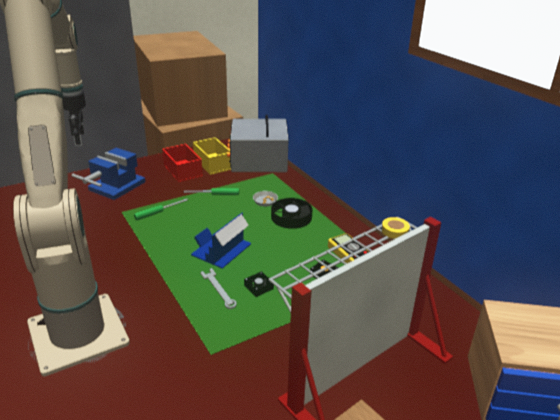

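The top view shows the shelf at about (233,248), with its tab to the left at (213,260). Fan A is at (308,246), fan B at (322,182), and the panel at (450,220) faces left. The side view shows the back of the panel. Next I'll take enlarged crops with ticks for measuring.

```bash
cat > crop.py <<'E'
import cv2,numpy as np
def crop(im,x0,y0,w,h,s,step=10):
    o=cv2.resize(im[y0:y0+h,x0:x0+w],None,fx=s,fy=s,interpolation=cv2.INTER_CUBIC)
    for x in range(-(-x0//step)*step,x0+w,step):
        X=int((x-x0+.5)*s);cv2.line(o,(X,0),(X,8),(255,255,255),1);cv2.putText(o,str(x),(X-10,20),0,.35,(255,255,255),1)
    for y in range(-(-y0//step)*step,y0+h,step):
        Y=int((y-y0+.5)*s);cv2.line(o,(0,Y),(8,Y),(255,255,255),1);cv2.putText(o,str(y),(10,Y+4),0,.35,(255,255,255),1)
    return o
E
python3 - <<'E'
import cv2,numpy as np
from crop import crop
t=cv2.imread("pics/top0.png");s=cv2.imread("pics/side0.png")
cv2.imwrite("pics/c1.png",crop(t,195,168,150,116,5))
a=crop(t,402,125,110,190,3.1);b=crop(s,265,205,185,190,2.4)
o=np.zeros((600,800,3),np.uint8);o[:a.shape[0],:a.shape[1]]=a;o[:b.shape[0],345:345+b.shape[1]]=b
cv2.imwrite("pics/c2.png",o)
E
```

```text
(no output)
```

View pics/c1.png

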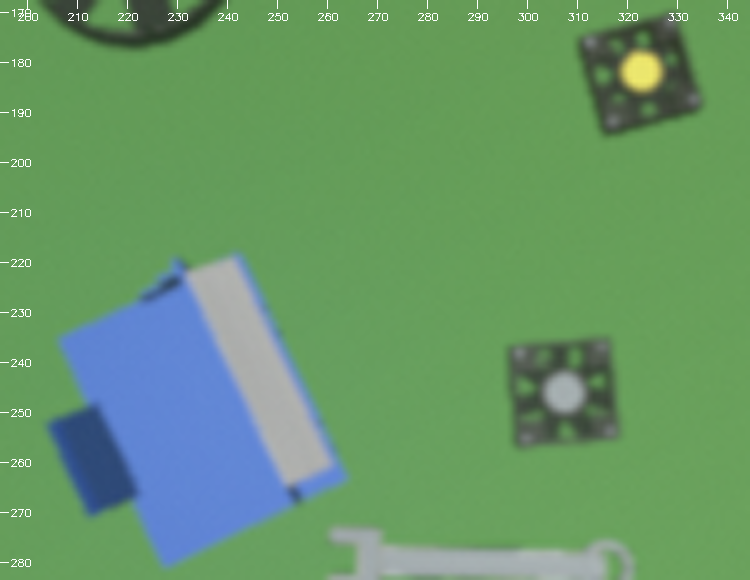

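View pics/c2.png

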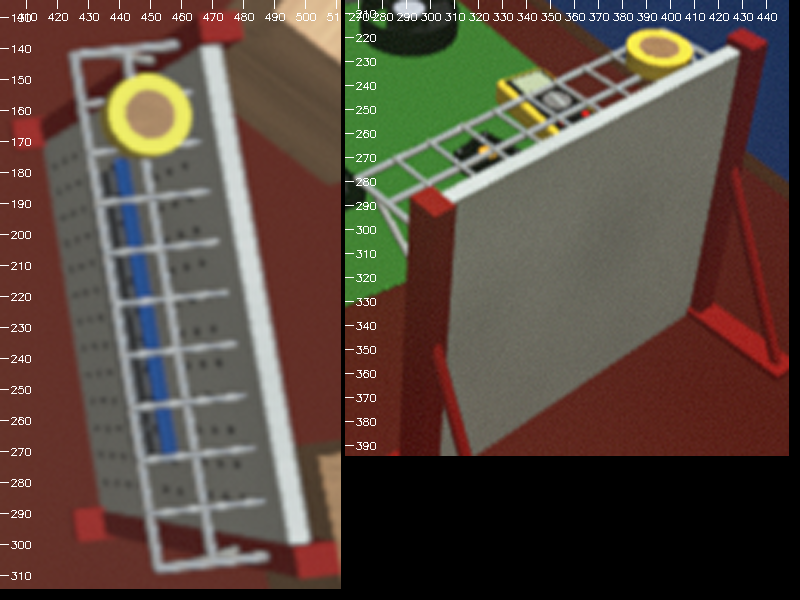

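Crop 1 shows the shelf deck corners at (206,235), (227,281), (264,263) and (242,218). Fan A (silver) is centred at (307.5,246) and fan B (yellow) at (323,182). Crop 2 shows the panel's front top edge running (466,140)–(494,300), its foot edge (415,170)–(434,289) and the rack front (425,142)–(452,308).

```bash
cat > geo.py <<'E'
import numpy as np
from scipy.optimize import least_squares
from scipy.spatial.transform import Rotation as R
CAM={"top":(404.719,274.963,203.680,np.array([[0.025,-0.9902,0.1374,0.4375],[-0.9996,-0.0262,-0.0066,0.0362],[0.0101,-0.1371,-0.9905,1.2216]])),
"side":(528.034,277.448,204.985,np.array([[0.8607,-0.25,0.4435,-0.0741],[-0.5088,-0.4539,0.7316,-1.0805],[0.0184,-0.8553,-0.5178,0.9712]]))}
def proj(P,cam="top"):
    f,cx,cy,T=CAM[cam];q=(np.atleast_2d(P)-T[:,3])@T[:,:3]
    return np.c_[f*q[:,0]/q[:,2]+cx,f*q[:,1]/q[:,2]+cy]
def ray(u,v,z,cam="top"):
    f,cx,cy,T=CAM[cam];d=T[:,:3]@np.array([(u-cx)/f,(v-cy)/f,1]);return T[:,3]+d*(z-T[2,3])/d[2]
def world(p,M): # p=(x,y,yaw)
    M=np.atleast_2d(M);c,s=np.cos(p[2]),np.sin(p[2])
    return np.c_[p[0]+c*M[:,0]-s*M[:,1],p[1]+s*M[:,0]+c*M[:,1],M[:,2]]
def fit(M,uv,p0,cam="top"):
    r=least_squares(lambda p:(proj(world(p,M),cam)-uv).ravel(),p0,loss="soft_l1");return r.x,r.fun.reshape(-1,2)
E
cat > m.py <<'E'
from geo import *
np.set_printoptions(precision=4,suppress=True)
c1=lambda a:np.array(a)/5+[194.5,167.5]
c2=lambda a:np.array(a)/3.1+[401.5,124.5]
uv=c1([(59,340),(165,567),(347,478),(238,257),(332,462),(186,275),(288,487)])
M=np.array([(-45,75,7),(-45,-75,7),(75,-75,7),(71,65,77),(71,-65,77),(45,65,108),(45,-65,108)])/1e3
p,r=fit(M,uv,[.35,.12,-1]);print("shelf",p,np.degrees(p[2]));print(r)
for n,c,y in(("A",[(507,348),(609,338),(619,436),(517,446)],0.),("B",[(580,40),(675,14),(703,107),(607,135)],.2)):
    M=np.array([(30,30,27),(30,-30,27),(-30,-30,27),(-30,30,27)])/1e3
    q,r=fit(M,c1(c),[.4,0,y]);print("fan",n,q,np.degrees(q[2]),abs(r).max())
# panel: x into panel ~ -y world ; y along
uv=c2([(200,47),(288,545),(72,54),(158,570)])
M=np.array([(0,200,330),(0,-200,330),(-85,200,306),(-85,-200,306)])/1e3
q,r=fit(M,uv,[.4,-.45,-1.5]);print("panel",q,np.degrees(q[2]));print(r)
print("foot",proj(world(q,[(0,.15,0),(0,-.15,0)])),"cleat ends",proj(world(q,[(-.018,.125,.202),(-.018,-.125,.202)])))
print("side top",proj(world(q,[(0,.2,.33),(0,-.2,.33),(-.085,.2,.306),(-.085,-.2,.306)]),"side"))
E
python3 m.py
```

```text
shelf [ 0.4594  0.1566 -1.0936] -62.658413593370355
[[ 0.0619 -0.3174]
 [ 0.0636  0.116 ]
 [ 0.3451 -0.0591]
 [-0.9207  0.1193]
 [ 0.1049  0.7293]
 [ 0.1291 -0.5067]
 [ 0.0087 -0.0262]]
fan A [ 0.4805 -0.0693  0.1188] 6.804309553485166 0.4657588419726153
fan B [ 0.6719 -0.1137  0.2978] 17.06014940059536 0.21342511695988264
panel [ 0.5472 -0.4269 -1.4473] -82.92506982290219
[[ -0.5308 -10.7209]
 [  1.1047   6.5786]
 [  0.262   -6.3901]
 [ -0.6377   1.1765]]
foot [[417.1509 178.7493]
 [431.8205 277.0181]] cleat ends [[439.708  173.3717]
 [455.0731 271.0533]]
side top [[431.9609 220.7758]
 [294.7708 289.7368]
 [401.5215 213.5659]
 [267.2654 276.5013]]
```

```bash
cat > plan.py <<'E'
from geo import *
from station import robot
import sys
np.set_printoptions(precision=4,suppress=True)
SH=np.array([.4594,.1566,-1.0936]);PA=np.array([.5472,-.4269,-1.4473])
FA=np.array([.4805,-.0693,.1188]);FB=np.array([.6719,-.1137,.2978])
def frame(yaw,lean,flip=0): # tool y along body y, z leaning (deg) towards body +x
    y=np.array([-np.sin(yaw),np.cos(yaw),0])*(-1 if flip else 1)
    l=np.radians(lean);z=np.array([np.cos(yaw)*np.sin(l),np.sin(yaw)*np.sin(l),-np.cos(l)])
    return np.c_[np.cross(y,z),y,z]
def plan(P,Rt,mm=48,deg=8.2,start=None):
    if start is None:
        s=robot.get_state();p,r=np.array(s["position"]),R.from_rotvec(s["ee_rot"])
    else: p,r=start
    Rt=R.from_matrix(Rt) if not isinstance(Rt,R) else Rt
    rv=(r.inv()*Rt).as_rotvec();d=np.linalg.norm(P-p)
    n=int(max(1,np.ceil(d/(mm/1e3)),np.ceil(np.degrees(np.linalg.norm(rv))/deg)))
    p0,r0=p,r;rows=[]
    for i in range(1,n+1):
        tp=p0+(P-p0)*i/n;tr=r0*R.from_rotvec(rv*i/n)
        a=np.round(r.inv().apply(tp-p)/.2,3);b=np.round((r.inv()*tr).as_rotvec()/(np.pi/2),3)
        rows.append(" ".join("%g"%v for v in np.r_[a,b]))
        p=p+r.apply(a*.2);r=r*R.from_rotvec(b*np.pi/2)
    for i in range(0,n,5):print("; ".join(rows[i:i+5]))
    print("end",p,"n",n,"ang",np.degrees(np.linalg.norm(rv)).round(1));return p,r
def st():
    s=robot.get_state();print("t",s["time_s"],"p",np.array(s["position"]),"F",np.array(s["ft_force"]),"T",np.array(s["torque"]),"w",s["grip_width"],"g",s["grasp_force"],"q",np.array(s["joint_positions"]));return s
E
python3 - <<'E'
from plan import *
F=frame(SH[2],35); g=world(SH,[-.0568,0,.0257])[0]; print(g)
tcp=g+F[:,2]*.018
a=plan(tcp-F[:,2]*.09,F); plan(tcp,F,start=a,mm=30)
E
```

```text
[0.4333 0.2071 0.0257]
-0.163 -0.148 0.073 0.015 -0.037 0.049; -0.17 -0.133 0.086 0.016 -0.036 0.05; -0.174 -0.118 0.099 0.015 -0.037 0.049; -0.176 -0.102 0.112 0.016 -0.037 0.049; -0.177 -0.085 0.125 0.015 -0.037 0.05
-0.175 -0.068 0.136 0.016 -0.036 0.049; -0.171 -0.051 0.148 0.015 -0.037 0.05; -0.166 -0.034 0.158 0.016 -0.037 0.049; -0.159 -0.018 0.169 0.015 -0.036 0.049; -0.15 -0.002 0.178 0.016 -0.037 0.05
end [0.4144 0.2436 0.0847] n 10 ang 57.1
0 0 0.15 -0 -0 -0; 0 0 0.15 -0 -0 -0; 0 0.001 0.15 -0 -0 -0
end [0.4382 0.1979 0.0109] n 3 ang 0.0
```

apply_moves --deltas "-0.163 -0.148 0.073 0.015 -0.037 0.049; -0.17 -0.133 0.086 0.016 -0.036 0.05; -0.174 -0.118 0.099 0.015 -0.037 0.049; -0.176 -0.102 0.112 0.016 -0.037 0.049; -0.177 -0.085 0.125 0.015 -0.037 0.05" --claw 85

```text
time_s: 0.6
position: [0.3016, 0.4318, 0.1577]
ee_rot: [0.964, 2.697, -0.234]
ft_force: [1.3, 0.0, -1.2]
grip_width: 0.085
grasp_force: 0.0
```

apply_moves --deltas "-0.175 -0.068 0.136 0.016 -0.036 0.049; -0.171 -0.051 0.148 0.015 -0.037 0.05; -0.166 -0.034 0.158 0.016 -0.037 0.049; -0.159 -0.018 0.169 0.015 -0.036 0.049; -0.15 -0.002 0.178 0.016 -0.037 0.05"

```text
time_s: 1.1
position: [0.415, 0.2435, 0.0844]
ee_rot: [1.349, 2.208, -0.423]
ft_force: [0.2, -0.2, 0.1]
grip_width: 0.085
grasp_force: 0.0
```

apply_moves --deltas "0 0 0 0 0 0; 0 0 0 0 0 0; 0 0 0 0 0 0; 0 0 0 0 0 0"

```text
time_s: 1.5
position: [0.4143, 0.2461, 0.0852]
ee_rot: [1.346, 2.213, -0.419]
ft_force: [-0.2, 0.8, 0.3]
grip_width: 0.0851
grasp_force: 0.0
```

```bash
python3 - <<'E'
from plan import *
from crop import crop;import cv2
F=frame(SH[2],35); g=world(SH,[-.0568,0,.0257])[0]
st();plan(g+F[:,2]*.018,F,mm=30)
a=crop(robot.capture("top")["image"],150,170,150,130,2.6,20);b=crop(robot.capture("side")["image"],120,150,160,130,2.5,20)
o=np.zeros((340,800,3),np.uint8);o[:a.shape[0],:a.shape[1]]=a;o[:b.shape[0],400:400+b.shape[1]]=b
cv2.imwrite("pics/c3.png",o)
E
```

```text
t 1.5 p [0.4143 0.2461 0.0852] F [-0.2205  0.8044  0.3207] T [0.524  0.2722 0.0352] w 0.08506975044519088 g 0.0 q [-1.3357  0.881   0.5773  2.0051  0.2058  0.612  -0.5913]
-0.002 -0.002 0.115 0 -0.001 0; -0.002 -0.001 0.114 0.001 -0 0; -0.002 -0.002 0.115 0 -0.001 0; -0.002 -0.001 0.114 0 -0 0
end [0.438 0.198 0.011] n 4 ang 0.3
```

View pics/c3.png

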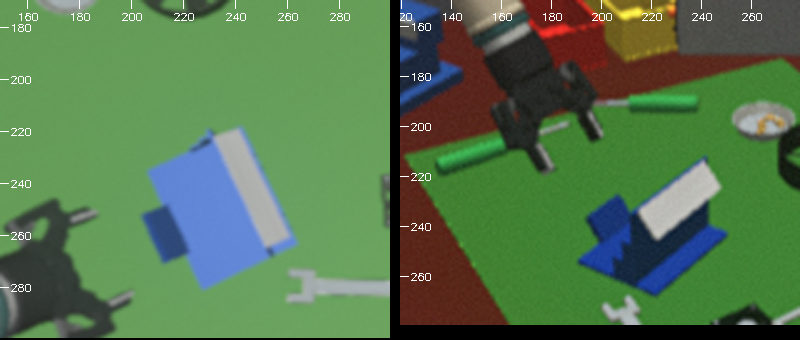

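The crop shows the open fingers at (186,251) and (200,284) in the top view. They straddle the approach line to the tab at (213,259), and the alignment looks right.

apply_moves --deltas "-0.002 -0.002 0.115 0 -0.001 0; -0.002 -0.001 0.114 0.001 0 0; -0.002 -0.002 0.115 0 -0.001 0; -0.002 -0.001 0.114 0 0 0; 0 0 0 0 0 0"

```text
time_s: 2.1
position: [0.4377, 0.1942, 0.01]
ee_rot: [1.347, 2.207, -0.431]
ft_force: [-0.6, -0.4, 0.1]
grip_width: 0.0848
grasp_force: 0.0
```

apply_moves --deltas "0 0 0 0 0 0; 0 0 0 0 0 0; 0 0 0 0 0 0; 0 0 0 0 0 0; 0 0 0 0 0 0" --claw 40

```text
time_s: 2.6
position: [0.4384, 0.1976, 0.0118]
ee_rot: [1.346, 2.209, -0.423]
ft_force: [-2.2, 3.3, 7.0]
grip_width: 0.0589
grasp_force: 65.1
```

```bash
python3 - <<'E'
from plan import *
s=st();F=R.from_rotvec(s["ee_rot"]);print(F.as_matrix())
plan(np.array(s["position"])+[0,0,.12],F,mm=25)
E
```

```text
t 2.6 p [0.4384 0.1976 0.0118] F [-2.1639  3.3325  6.9728] T [ 0.2649  0.3683 -0.1495] w 0.05886498047498888 g 65.07924914360046 q [-1.2439  1.0238  0.5685  2.0613  0.2191  0.3938 -0.598 ]
[[-0.3754  0.8884  0.2643]
 [ 0.7279  0.4591 -0.5092]
 [-0.5737  0.0013 -0.819 ]]
-0.069 0 -0.098 0 -0 0; -0.069 0 -0.099 0 0 0; -0.069 0 -0.098 0 0 0; -0.068 0.001 -0.098 0 0 0; -0.069 -0 -0.098 0 0 0
end [0.4385 0.1976 0.1317] n 5 ang 0.0
```

apply_moves --deltas "-0.069 0 -0.098 0 0 0; -0.069 0 -0.099 0 0 0; -0.069 0 -0.098 0 0 0; -0.068 0.001 -0.098 0 0 0; -0.069 0 -0.098 0 0 0"

```text
time_s: 3.1
position: [0.4379, 0.1974, 0.1315]
ee_rot: [1.346, 2.21, -0.424]
ft_force: [0.9, 0.4, -4.5]
grip_width: 0.0589
grasp_force: 65.8
```

apply_moves --deltas "-0.069 0 -0.098 0 0 0; 0 0 0 0 0 0; 0 0 0 0 0 0; 0 0 0 0 0 0"

```text
time_s: 3.5
position: [0.4377, 0.1966, 0.1537]
ee_rot: [1.346, 2.21, -0.427]
ft_force: [-0.2, -0.8, -3.2]
grip_width: 0.059
grasp_force: 65.7
```

```bash
python3 - <<'E'
from plan import *
from crop import crop;import cv2
s=st();Fm=R.from_rotvec(s["ee_rot"]).as_matrix();p=np.array(s["position"]);print(Fm[:,2])
# predicted shelf in air, if level & no slip
g0=world(SH,[-.0568,0,.0257])[0];off=Fm.T@(np.array([.4384,.1976,.0118])-g0);print("off tool",off)
g=p-Fm@off;sh=np.r_[world([g[0],g[1],SH[2]],[.0568,0,0])[0][:2],SH[2]];z=g[2]-.0237
M=np.array([(-45,75,5),(-45,-75,5),(75,-75,5),(75,75,5),(71,65,75),(71,-65,75),(45,65,106),(45,-65,106)])/1e3+[0,0,z]
t=robot.capture("top")["image"];sd=robot.capture("side")["image"]
for im,c in((t,"top"),(sd,"side")):
    for u in proj(world(sh,M),c).round().astype(int):cv2.circle(im,tuple(int(v) for v in u),0,(0,0,255),-1)
a=crop(t,165,160,130,130,3.0,20);b=crop(sd,150,110,130,130,3.0,20)
cv2.imwrite("pics/c4.png",np.hstack([a,b]))
np.save("off.npy",off)
E
```

```text
t 3.5 p [0.4377 0.1966 0.1537] F [-0.2444 -0.7669 -3.2273] T [1.1211 0.6132 0.0607] w 0.05903040965211116 g 65.74901819229126 q [-1.2901  0.7486  0.6397  2.0387  0.2732  0.6634 -0.5075]
[ 0.2621 -0.5112 -0.8185]
off tool [-0.0008  0.0002  0.0175]
```

View pics/c4.png

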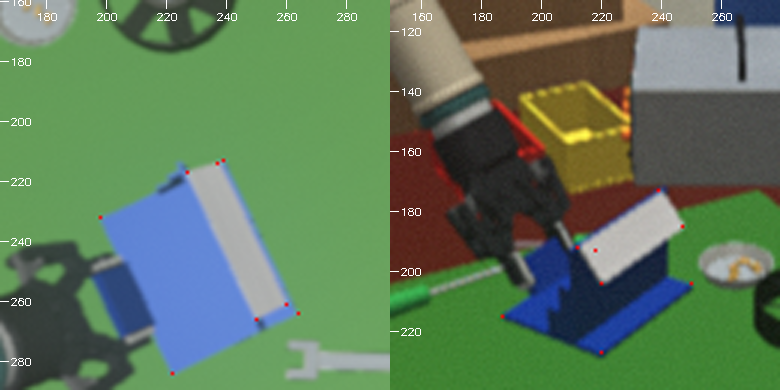

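The overlay of predicted corners matches the held shelf, so nothing slipped and the shelf is level. Next is the carry to the panel.

```bash
cat >> plan.py <<'E'
OFF=np.array([-.0008,.0002,.0175]);F0=frame(0,35)
GS=np.array([-.1278,0,-.0513])  # grip from strip point, shelf axes
def hold(strip,tip,yaw=None):
    Rs=R.from_euler("z",PA[2] if yaw is None else yaw).as_matrix()@R.from_euler("y",np.radians(tip)).as_matrix()
    return world(PA,strip)[0]+Rs@(GS+F0@OFF),Rs@F0
E
python3 - <<'E'
from plan import *
s=robot.get_state();p=np.array(s["position"]);r=R.from_rotvec(s["ee_rot"])
P,F=hold([-.075,0,.228],18);print(P)
m=p+(P-p)*.5
a=plan(P,F,mm=28,deg=4)
E
```

```text
[ 0.522  -0.2219  0.2022]
-0.114 -0.037 0.061 0.006 0.012 0.013; -0.115 -0.033 0.06 0.006 0.013 0.012; -0.117 -0.031 0.057 0.006 0.012 0.013; -0.119 -0.028 0.056 0.006 0.013 0.013; -0.12 -0.025 0.053 0.007 0.012 0.012
-0.122 -0.022 0.052 0.006 0.013 0.013; -0.124 -0.019 0.049 0.006 0.012 0.013; -0.124 -0.016 0.047 0.006 0.013 0.013; -0.126 -0.013 0.044 0.006 0.012 0.012; -0.127 -0.011 0.042 0.006 0.013 0.013
-0.128 -0.007 0.04 0.006 0.012 0.013; -0.129 -0.005 0.037 0.006 0.013 0.012; -0.129 -0.001 0.035 0.006 0.012 0.013; -0.13 0.001 0.032 0.006 0.013 0.013; -0.131 0.004 0.03 0.007 0.012 0.012
-0.131 0.007 0.027 0.006 0.012 0.013
end [ 0.5219 -0.2219  0.2021] n 16 ang 27.1
```

apply_moves --deltas "-0.114 -0.037 0.061 0.006 0.012 0.013; -0.115 -0.033 0.06 0.006 0.013 0.012; -0.117 -0.031 0.057 0.006 0.012 0.013; -0.119 -0.028 0.056 0.006 0.013 0.013; -0.12 -0.025 0.053 0.007 0.012 0.012"

```text
time_s: 4.1
position: [0.4642, 0.0643, 0.1692]
ee_rot: [1.525, 2.211, -0.39]
ft_force: [0.5, -0.1, -4.0]
grip_width: 0.0589
grasp_force: 65.7
```

apply_moves --deltas "-0.122 -0.022 0.052 0.006 0.013 0.013; -0.124 -0.019 0.049 0.006 0.012 0.013; -0.124 -0.016 0.047 0.006 0.013 0.013; -0.126 -0.013 0.044 0.006 0.012 0.012; -0.127 -0.011 0.042 0.006 0.013 0.013"

```text
time_s: 4.6
position: [0.49, -0.0664, 0.1841]
ee_rot: [1.708, 2.203, -0.345]
ft_force: [0.4, -1.0, -3.1]
grip_width: 0.059
grasp_force: 65.7
```

apply_moves --deltas "-0.128 -0.007 0.04 0.006 0.012 0.013; -0.129 -0.005 0.037 0.006 0.013 0.012; -0.129 -0.001 0.035 0.006 0.012 0.013; -0.13 0.001 0.032 0.006 0.013 0.013; -0.131 0.004 0.03 0.007 0.012 0.012"

```text
time_s: 5.1
position: [0.5156, -0.1969, 0.1985]
ee_rot: [1.891, 2.185, -0.299]
ft_force: [0.2, 0.6, -3.5]
grip_width: 0.0586
grasp_force: 65.7
```

apply_moves --deltas "-0.131 0.007 0.027 0.006 0.012 0.013; 0 0 0 0 0 0; 0 0 0 0 0 0; 0 0 0 0 0 0"

```text
time_s: 5.5
position: [0.5213, -0.2207, 0.2015]
ee_rot: [1.925, 2.18, -0.288]
ft_force: [-0.0, 0.4, -3.2]
grip_width: 0.0585
grasp_force: 66.3
```

```bash
python3 - <<'E'
from plan import *
from crop import crop;import cv2
s=st();p=np.array(s["position"]);Fm=R.from_rotvec(s["ee_rot"]).as_matrix()
P,F=hold([-.009,0,.222],18);a=plan(P,F,mm=15);plan(*hold([-.009,0,.193],18),start=a,mm=8)
Rs=Fm@F0.T;o=p-Fm@OFF # grip world
M=np.array([(-45,75,5),(-45,-75,5),(75,-75,5),(75,75,5),(71,65,75),(71,-65,75),(45,65,106),(45,-65,106)])/1e3+[.0568,0,-.0237]
W=o+M@Rs.T
t=robot.capture("top")["image"];sd=robot.capture("side")["image"];cv2.imwrite("pics/t5.png",t);cv2.imwrite("pics/s5.png",sd)
C=world(PA,[(-.018,.125,.202),(-.018,-.125,.202),(0,.19,0),(0,-.19,0),(-.085,.2,.3),(-.085,-.2,.3)])
for im,c in((t,"top"),(sd,"side")):
    for X,k in((W,(0,0,255)),(C,(0,255,255))):
        for u in proj(X,c).round().astype(int):cv2.circle(im,tuple(int(v) for v in u),0,k,-1)
a=crop(t,330,125,170,190,3,20);b=crop(sd,230,170,190,200,2.9,20)[:570,:290*2]
h=min(a.shape[0],b.shape[0]);o=np.hstack([a[:h],b[:h]]);print(o.shape)
cv2.imwrite("pics/c5.png",o[:600,:800])
E
```

```text
t 5.5 p [ 0.5213 -0.2207  0.2015] F [-0.0345  0.3786 -3.2057] T [0.797  0.1215 0.0492] w 0.05853354790522137 g 66.32689833641052 q [-0.0854  0.5364  0.3888  1.9266  0.1408  0.6108  0.2557]
-0.063 0.001 0.025 -0 -0 0; -0.063 0 0.024 -0 -0 0; -0.063 0.001 0.025 -0.001 -0.001 0; -0.063 0 0.025 0 0 0.001; -0.062 0.001 0.024 -0 -0 -0
end [ 0.5302 -0.2873  0.1962] n 5 ang 0.1
0.01 -0 0.035 -0 -0 -0; 0.011 -0 0.034 -0 -0 -0; 0.01 -0 0.035 -0 -0 -0; 0.011 -0 0.035 -0 -0 -0
end [ 0.5302 -0.2874  0.1672] n 4 ang 0.0
(570, 1061, 3)
```

View pics/c5.png

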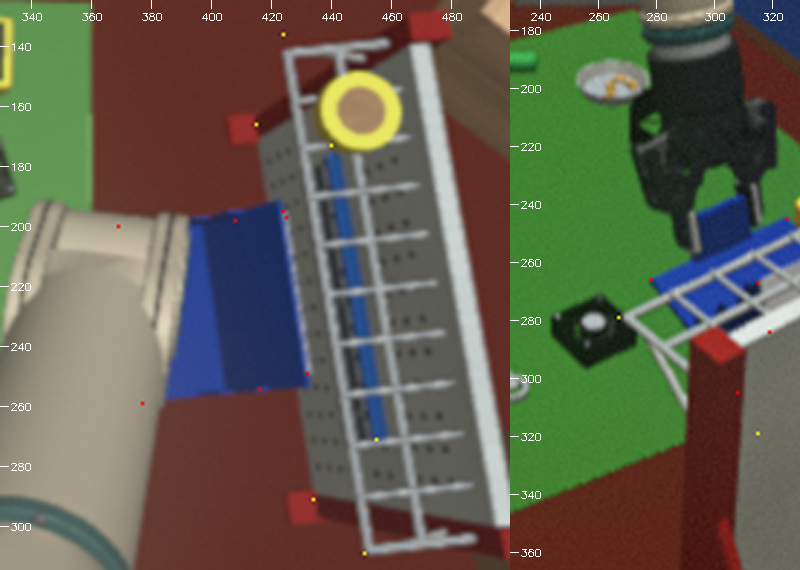

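The overlay fits the held shelf edge at (424,196)–(432,249). It also fits the panel: cleat end at (455,271) and rack corner at (267,279) in the side view. Moving in over the slot.

apply_moves --deltas "-0.063 0.001 0.025 0 0 0; -0.063 0 0.024 0 0 0; -0.063 0.001 0.025 -0.001 -0.001 0; -0.063 0 0.025 0 0 0.001; -0.062 0.001 0.024 0 0 0"

```text
time_s: 6.1
position: [0.5308, -0.2903, 0.1974]
ee_rot: [1.925, 2.173, -0.286]
ft_force: [1.5, -0.0, -4.1]
grip_width: 0.0586
grasp_force: 66.3
```

apply_moves --deltas "0 0 0 0 0 0; 0 0 0 0 0 0; 0.01 0 0.035 0 0 0; 0.011 0 0.034 0 0 0"

```text
time_s: 6.5
position: [0.5314, -0.2875, 0.1825]
ee_rot: [1.923, 2.175, -0.284]
ft_force: [0.3, 0.0, -3.6]
grip_width: 0.0589
grasp_force: 66.4
```

apply_moves --deltas "0.01 0 0.035 0 0 0; 0 0 0 0 0 0; 0 0 0 0 0 0"

```text
time_s: 6.8
position: [0.5311, -0.2884, 0.1754]
ee_rot: [1.924, 2.175, -0.286]
ft_force: [0.3, -0.6, -2.5]
grip_width: 0.0589
grasp_force: 66.3
```

```bash
python3 - <<'E'
from plan import *
s=st();p=np.array(s["position"]);Fm=R.from_rotvec(s["ee_rot"]).as_matrix()
Rs=Fm@F0.T;w=p-Fm@OFF-Rs@GS
c,sn=np.cos(PA[2]),np.sin(PA[2]);d=w-np.r_[PA[:2],0];print("strip panel",c*d[0]+sn*d[1],-sn*d[0]+c*d[1],d[2])
Rp=R.from_euler("z",PA[2]).as_matrix().T@Rs;print("eul zyx",R.from_matrix(Rp).as_euler("ZYX",degrees=True))
print("F panel",c*s["ft_force"][0]+sn*s["ft_force"][1])
E
```

```text
t 6.8 p [ 0.5311 -0.2884  0.1754] F [ 0.2784 -0.5838 -2.517 ] T [0.7269 0.1039 0.0394] w 0.058906596088777505 g 66.26965999603271 q [0.0639 0.6051 0.3537 1.8779 0.1251 0.5533 0.365 ]
strip panel -0.007929168093312842 0.0006482252739583197 0.2013516558823807
eul zyx [-0.0188 17.9444  0.1305]
F panel 0.6136304387152178
```

```bash
python3 - <<'E'
from plan import *
a=plan(*hold([-.006,0,.1925],18),mm=4)
b=plan(*hold([-.0045,0,.1895],9),start=a,mm=50,deg=1.8)
c=plan(*hold([-.004,0,.189],-0.5),start=b,mm=50,deg=1.8)
E
```

```text
0.001 -0.001 0.015 0 0 -0; 0.001 -0.002 0.015 0.001 0 -0.001; 0.002 -0.001 0.014 0 0.001 -0
end [ 0.5305 -0.2903  0.1668] n 3 ang 0.1
-0 -0 0.02 0 -0.017 -0; 0 -0 0.021 0 -0.016 -0; 0.001 -0 0.02 0 -0.017 -0; 0.002 -0 0.02 0 -0.017 -0; 0.002 -0 0.021 0 -0.017 -0
0.002 -0 0.02 0 -0.016 -0
end [ 0.5314 -0.2976  0.1434] n 6 ang 9.0
0 -0 0.019 0 -0.018 -0; 0.001 -0 0.019 0 -0.017 -0; 0.001 -0 0.019 0 -0.018 -0; 0.002 -0 0.019 0 -0.018 -0; 0.002 -0 0.019 0 -0.017 -0
0.003 -0 0.019 0 -0.018 -0
end [ 0.5326 -0.3074  0.1228] n 6 ang 9.5
```

apply_moves --deltas "0.001 -0.001 0.015 0 0 0; 0.001 -0.002 0.015 0.001 0 -0.001; 0.002 -0.001 0.014 0 0.001 0; 0 0 0 0 0 0; 0 0 0 0 0 0"

```text
time_s: 7.3
position: [0.5306, -0.2908, 0.1672]
ee_rot: [1.924, 2.176, -0.286]
ft_force: [0.9, -0.5, -3.3]
grip_width: 0.059
grasp_force: 66.3
```

apply_moves --deltas "0 0 0.02 0 -0.017 0; 0 0 0.021 0 -0.016 0; 0.001 0 0.02 0 -0.017 0; 0.002 0 0.02 0 -0.017 0; 0.002 0 0.021 0 -0.017 0"

```text
time_s: 7.8
position: [0.5316, -0.2966, 0.1477]
ee_rot: [1.848, 2.091, -0.402]
ft_force: [-1.1, -0.6, -2.1]
grip_width: 0.0589
grasp_force: 66.4
```

apply_moves --deltas "0.002 0 0.02 0 -0.016 0; 0 0 0 0 0 0; 0 0 0 0 0 0"

```text
time_s: 8.1
position: [0.5319, -0.298, 0.1441]
ee_rot: [1.834, 2.076, -0.423]
ft_force: [0.3, -0.6, -0.5]
grip_width: 0.0586
grasp_force: 66.7
```

```bash
cat > chk.py <<'E'
from plan import *
s=st();p=np.array(s["position"]);Fm=R.from_rotvec(s["ee_rot"]).as_matrix()
Rs=Fm@F0.T;w=p-Fm@OFF-Rs@GS
c,sn=np.cos(PA[2]),np.sin(PA[2]);d=w-np.r_[PA[:2],0];print("strip panel",c*d[0]+sn*d[1],-sn*d[0]+c*d[1],d[2])
Rp=R.from_euler("z",PA[2]).as_matrix().T@Rs;print("eul zyx",R.from_matrix(Rp).as_euler("ZYX",degrees=True))
print("F panel",c*s["ft_force"][0]+sn*s["ft_force"][1])
E
python3 chk.py
```

```text
t 8.1 p [ 0.5319 -0.298   0.1441] F [ 0.284  -0.6355 -0.5058] T [0.3252 0.2036 0.0668] w 0.058567036690493936 g 66.69888138771057 q [-0.1221  0.7068  0.54    1.9664  0.2134  0.3655  0.2044]
strip panel -0.00399928458579938 0.00047161861959219904 0.1902323468274054
eul zyx [0.0281 8.9711 0.0577]
F panel 0.6656079251280864
```

apply_moves --deltas "0 0 0.018 0 -0.018 0; 0.001 0 0.018 0 -0.017 0; 0.001 0 0.018 0 -0.018 0; 0 0 0 0 0 0"

```text
time_s: 8.5
position: [0.5323, -0.3025, 0.1339]
ee_rot: [1.784, 2.021, -0.492]
ft_force: [0.4, -2.3, -2.0]
grip_width: 0.0592
grasp_force: 66.8
```

```bash
python3 chk.py; python3 -c "
from plan import *
plan(*hold([-.004,0,.1895],-0.5),mm=50,deg=1.8)"
```

```text
t 8.5 p [ 0.5323 -0.3025  0.1339] F [ 0.3897 -2.3488 -2.008 ] T [0.5272 0.188  0.0277] w 0.05923980053925932 g 66.81726694107056 q [-0.2213  0.775   0.6458  2.0028  0.2415  0.283   0.1268]
strip panel -0.003729616625665693 0.00038532604997884654 0.1903347280247431
eul zyx [0.0444 4.1873 0.0033]
F panel 2.3788750388729585
0.002 -0 0.019 0 -0.017 0; 0.003 -0.001 0.019 0 -0.018 0; 0.003 -0 0.019 0 -0.017 0
end [ 0.5326 -0.3073  0.1234] n 3 ang 4.7
```

apply_moves --deltas "0.002 0 0.019 0 -0.017 0; 0.003 -0.001 0.019 0 -0.018 0; 0 0 0 0 0 0; 0 0 0 0 0 0"

```text
time_s: 8.9
position: [0.5325, -0.306, 0.1274]
ee_rot: [1.754, 1.983, -0.533]
ft_force: [-0.2, -3.2, -0.6]
grip_width: 0.0586
grasp_force: 67.3
```

```bash
python3 chk.py; python3 -c "
from plan import *
plan(*hold([-.004,0,.1895],-0.3),mm=50,deg=1.8)"
```

```text
t 8.9 p [ 0.5325 -0.306   0.1274] F [-0.2307 -3.1851 -0.6448] T [0.3814 0.1456 0.1243] w 0.05855110717870962 g 67.32961177825928 q [-0.2732  0.8228  0.6991  2.0236  0.2927  0.2336  0.0386]
strip panel -0.003452079112947349 -4.31871031467807e-05 0.19033295419351193
eul zyx [-0.034   1.0956  0.0781]
F panel 3.1324298002694126
0.006 -0.001 0.018 0 -0.016 -0.001
end [ 0.5324 -0.307   0.1238] n 1 ang 1.4
```

apply_moves --deltas "0 0 0 0 0 0; 0 0 0 0 0 0; 0 0 0 0 0 0; 0 0 0 0 0 0; 0 0 0 0 0 0" --claw 85

```text
time_s: 9.4
position: [0.5325, -0.3054, 0.1271]
ee_rot: [1.754, 1.983, -0.533]
ft_force: [-0.3, -0.7, -0.1]
grip_width: 0.0849
grasp_force: 0.0
```

apply_moves --deltas "0 0 -0.1 0 0 0; 0 0 -0.15 0 0 0; 0 0 -0.2 0 0 0; 0 0 -0.2 0 0 0; 0 0 -0.2 0 0 0"

```text
time_s: 9.9
position: [0.5201, -0.2106, 0.2693]
ee_rot: [1.754, 1.983, -0.533]
ft_force: [1.2, 0.2, 0.5]
grip_width: 0.0849
grasp_force: 0.0
```

```bash
python3 - <<'E'
from plan import *
from crop import crop;import cv2
s=st()
M=np.array([(-45,75,5),(-45,-75,5),(75,-75,5),(75,75,5),(71,65,75),(71,-65,75),(45,65,106),(45,-65,106),(-67.7,30,34),(-67.7,-30,34)])/1e3+[-.075,0,.115]
W=world(PA,M)
t=robot.capture("top")["image"];sd=robot.capture("side")["image"];cv2.imwrite("pics/t6.png",t);cv2.imwrite("pics/s6.png",sd)
for im,c in((t,"top"),(sd,"side")):
    for u in proj(W,c).round().astype(int):cv2.circle(im,tuple(int(v) for v in u),0,(0,0,255),-1)
a=crop(t,355,160,110,130,4.4,20);b=crop(sd,240,210,75,130,4.2,20)
h=min(a.shape[0],b.shape[0]);o=np.hstack([a[:h],b[:h]]);print(o.shape)
cv2.imwrite("pics/c6.png",o[:600,:800])
E
```

```text
t 9.9 p [ 0.5201 -0.2106  0.2693] F [1.2231 0.1605 0.5314] T [0.5754 0.0501 0.0637] w 0.08493307666028875 g 0.0 q [-0.5552  0.5581  0.8049  1.9773  0.3106  0.6153  0.0155]
(546, 799, 3)
```

View pics/c6.png

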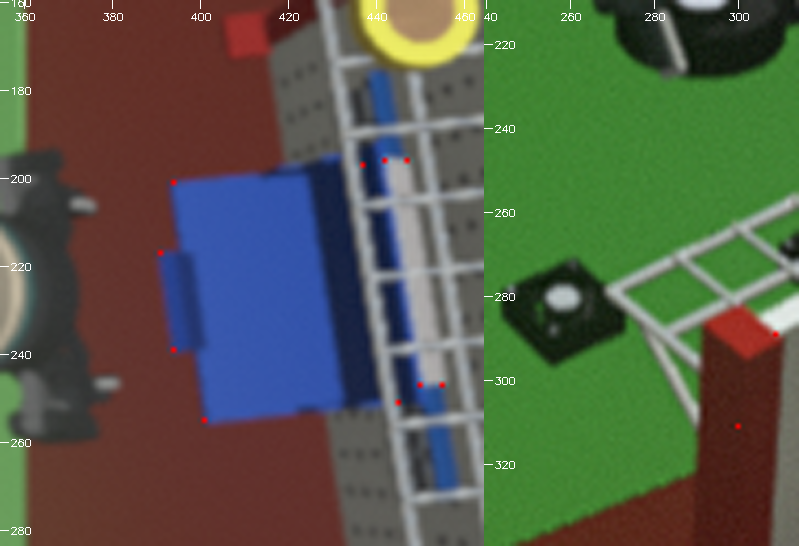

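The hung-home model points match the image: deck corners (394,201) and (401,255), tab end (391,217), strip ends (442,196)–(455,301). The shelf hangs home. Now fan A.

```bash
cat >> plan.py <<'E'
def fan(c,yaw,zb,lean=31,h=.008,sx=.005): # c world xy
    F=frame(yaw,lean);o=world([c[0],c[1],yaw],[sx,0,zb+h])[0];return o,F
def back(PF,d): return PF[0]-PF[1][:,2]*d,PF[1]
E
python3 - <<'E'
from plan import *
# setback of open fingertips, from c3 picture
print(proj([[.4143,.2461,.0852]]),"tips mid",(186.5+200)/2,(251.5+284)/2)
T=fan(FA[:2],FA[2]-np.pi/2,.002)
a=plan(*back(T,.06),mm=45);b=plan(*T,start=a,mm=20)
E
```

```text
[[194.8613 266.2359]] tips mid 193.25 267.75
0.184 -0.019 0.057 0.001 0.004 0; 0.184 -0.018 0.058 0.001 0.005 0.001; 0.183 -0.019 0.06 0.001 0.004 -0; 0.183 -0.019 0.06 0.001 0.005 0; 0.182 -0.019 0.063 0.001 0.004 0.001
0.182 -0.019 0.063 0.001 0.005 -0; 0.182 -0.018 0.065 0.002 0.004 0
end [ 0.4775 -0.0436  0.0614] n 7 ang 2.9
0 -0 0.1 -0 0 0; 0 -0 0.1 -0 0 0; 0 -0 0.1 -0 0 0
end [ 0.4811 -0.0743  0.01  ] n 3 ang 0.1
```

apply_moves --deltas "0.184 -0.019 0.057 0.001 0.004 0; 0.184 -0.018 0.058 0.001 0.005 0.001; 0.183 -0.019 0.06 0.001 0.004 0; 0.183 -0.019 0.06 0.001 0.005 0; 0.182 -0.019 0.063 0.001 0.004 0.001" --claw 80

```text
time_s: 10.5
position: [0.4866, -0.0933, 0.1168]
ee_rot: [1.783, 2.004, -0.514]
ft_force: [0.8, 1.5, 0.8]
grip_width: 0.08
grasp_force: 0.0
```

apply_moves --deltas "0.182 -0.019 0.063 0.001 0.005 0; 0.182 -0.018 0.065 0.002 0.004 0; 0 0 0 0 0 0; 0 0 0 0 0 0; 0 0 0 0 0 0"

```text
time_s: 11.0
position: [0.4743, -0.0478, 0.0591]
ee_rot: [1.794, 2.011, -0.508]
ft_force: [0.4, -0.3, 0.8]
grip_width: 0.08
grasp_force: 0.0
```

```bash
python3 - <<'E'
from plan import *
st();T=fan(FA[:2],FA[2]-np.pi/2,.002);plan(*T,mm=20)
E
```

```text
t 11.0 p [ 0.4743 -0.0478  0.0591] F [ 0.4253 -0.2591  0.8321] T [ 0.5838 -0.0277 -0.0144] w 0.08003619226027042 g 0.0 q [-0.7574  0.9074  0.6513  2.1609  0.1189  0.3006 -0.2915]
0.004 0.007 0.093 -0.002 0.001 -0; 0.003 0.007 0.094 -0.002 0 -0.001; 0.004 0.006 0.093 -0.002 0.001 -0
end [ 0.4811 -0.0742  0.01  ] n 3 ang 0.6
```

apply_moves --deltas "0.004 0.007 0.093 -0.002 0.001 0; 0.003 0.007 0.094 -0.002 0 -0.001; 0.004 0.006 0.093 -0.002 0.001 0; 0 0 0 0 0 0; 0 0 0 0 0 0"

```text
time_s: 11.5
position: [0.4785, -0.07, 0.0211]
ee_rot: [1.791, 2.011, -0.506]
ft_force: [0.0, 0.3, -0.5]
grip_width: 0.08
grasp_force: 0.0
```

```bash
python3 - <<'E'
from plan import *
s=st();T=fan(FA[:2],FA[2]-np.pi/2,.002);plan(*T,mm=20)
E
```

```text
t 11.5 p [ 0.4785 -0.07    0.0211] F [ 0.0154  0.2728 -0.5372] T [ 0.57   0.042 -0.031] w 0.07999019316803915 g 0.0 q [-0.631   0.948   0.5152  2.1665  0.5554  0.2355 -0.7234]
0.009 0.011 0.059 -0.004 0.003 -0.001
end [ 0.4811 -0.0743  0.0101] n 1 ang 0.4
```

apply_moves --deltas "0.005 0.006 0.03 -0.002 0.001 0; 0.004 0.005 0.03 -0.002 0.001 0; 0 0 0 0 0 0; 0 0 0 0 0 0; 0 0 0 0 0 0"

```text
time_s: 12.0
position: [0.4812, -0.0732, 0.0095]
ee_rot: [1.786, 2.014, -0.497]
ft_force: [0.5, -0.3, 0.1]
grip_width: 0.08
grasp_force: 0.0
```

```bash
python3 - <<'E'
from plan import *
s=st();T=fan(FA[:2],FA[2]-np.pi/2,.002);plan(*T,mm=20)
E
```

```text
t 12.0 p [ 0.4812 -0.0732  0.0095] F [ 0.4989 -0.3188  0.087 ] T [ 0.5397  0.0644 -0.0097] w 0.08002499009296915 g 0.0 q [-0.5861  0.9556  0.4566  2.1661  0.7774  0.237  -0.943 ]
-0.005 -0.001 0.001 0 0.001 0
end [ 0.4811 -0.0742  0.0099] n 1 ang 0.1
```

Reached. Now I'll grip and lift.

apply_moves --deltas "0 0 0 0 0 0; 0 0 0 0 0 0; 0 0 0 0 0 0; 0 0 0 0 0 0; 0 0 0 0 0 0" --claw 45

```text
time_s: 12.5
position: [0.4811, -0.0733, 0.0096]
ee_rot: [1.786, 2.015, -0.497]
ft_force: [-1.1, 3.2, 6.4]
grip_width: 0.059
grasp_force: 64.0
```

```bash
python3 - <<'E'
from plan import *
s=st();p=np.array(s["position"]);r=R.from_rotvec(s["ee_rot"]);print(r.as_matrix()[:,2])
D=world(PA,[-.073,0,.120])[0];print("pile",D)
T=fan(D[:2],PA[2],.1205)
a=plan(p+[0,0,.19],r,mm=28)
b=plan(*back(T,.09),start=a,mm=30)
c=plan(*T,start=b,mm=15)
E
```

```text
t 12.5 p [ 0.4811 -0.0733  0.0096] F [-1.133   3.2061  6.4082] T [ 0.3584  0.2683 -0.0424] w 0.05899331980558646 g 64.0222978591919 q [-0.5857  0.9554  0.4557  2.1663  0.7799  0.2377 -0.9451]
[ 0.0618 -0.5128 -0.8563]
pile [ 0.5382 -0.3545  0.12  ]
-0.07 -0 -0.116 0 0 0; -0.07 -0 -0.116 0 0 0; -0.07 -0 -0.117 0 0 0; -0.07 -0 -0.116 0 0 0; -0.07 -0 -0.116 0 0 0
-0.071 -0 -0.116 0 0 0; -0.07 -0 -0.116 0 0 0
end [ 0.4811 -0.0734  0.1995] n 7 ang 0.0
-0.118 0.013 0.067 -0 0 -0; -0.118 0.012 0.067 -0 0 -0; -0.118 0.013 0.068 -0 0 -0.001; -0.118 0.013 0.067 -0.001 0 0; -0.118 0.012 0.067 0 0.001 0
-0.119 0.012 0.067 0 -0 -0; -0.118 0.013 0.067 0 -0 -0; -0.118 0.012 0.068 -0 -0 -0.001; -0.118 0.012 0.067 -0 0 0
end [ 0.5331 -0.3134  0.2055] n 9 ang 0.2
-0 0 0.075 -0 0 0; -0 0 0.075 -0 0 0; -0 0 0.075 -0 0 0; -0 0 0.075 -0 0 0; -0 0 0.075 -0 0 0
-0 0 0.075 -0 0 0
end [ 0.5387 -0.3594  0.1284] n 6 ang 0.0
```

apply_moves --deltas "-0.07 0 -0.116 0 0 0; -0.07 0 -0.116 0 0 0; -0.07 0 -0.117 0 0 0; -0.07 0 -0.116 0 0 0; -0.07 0 -0.116 0 0 0"

```text
time_s: 13.0
position: [0.4805, -0.0734, 0.1457]
ee_rot: [1.787, 2.015, -0.498]
ft_force: [0.0, 0.3, -0.8]
grip_width: 0.0589
grasp_force: 64.8
```

apply_moves --deltas "-0.071 0 -0.116 0 0 0; -0.07 0 -0.116 0 0 0; 0 0 0 0 0 0; 0 0 0 0 0 0"

```text
time_s: 13.4
position: [0.481, -0.0734, 0.199]
ee_rot: [1.787, 2.015, -0.496]
ft_force: [-0.6, 0.0, -1.1]
grip_width: 0.0584
grasp_force: 64.9
```

apply_moves --deltas "-0.118 0.013 0.067 0 0 0; -0.118 0.012 0.067 0 0 0; -0.118 0.013 0.068 0 0 -0.001; -0.118 0.013 0.067 -0.001 0 0; -0.118 0.012 0.067 0 0.001 0"

```text
time_s: 13.9
position: [0.509, -0.2076, 0.2005]
ee_rot: [1.785, 2.02, -0.498]
ft_force: [0.5, 0.7, -0.9]
grip_width: 0.0587
grasp_force: 64.9
```

apply_moves --deltas "-0.119 0.012 0.067 0 0 0; -0.118 0.013 0.067 0 0 0; -0.118 0.012 0.068 0 0 -0.001; -0.118 0.012 0.067 0 0 0; 0 0 0 0 0 0"

```text
time_s: 14.4
position: [0.5309, -0.318, 0.2037]
ee_rot: [1.789, 2.015, -0.502]
ft_force: [-1.7, -1.2, -1.4]
grip_width: 0.0584
grasp_force: 64.8
```

apply_moves --deltas "0 0 0 0 0 0; 0 0 0 0 0 0; 0 0 0 0 0 0"

```text
time_s: 14.7
position: [0.533, -0.3121, 0.2041]
ee_rot: [1.782, 2.022, -0.495]
ft_force: [-0.2, 0.7, -0.7]
grip_width: 0.0585
grasp_force: 64.8
```

```bash
python3 - <<'E'
from plan import *
s=st()
D=world(PA,[-.073,0,.120])[0]
T=fan(D[:2],PA[2],.122);a=plan(*back(T,.03),mm=20);plan(*T,start=a,mm=10)
E
```

```text
t 14.7 p [ 0.533  -0.3121  0.2041] F [-0.2421  0.7027 -0.7173] T [ 0.6035  0.0997 -0.0062] w 0.058452429937364096 g 64.84104752540588 q [ 0.0048  0.5799  0.2961  1.9412  0.6961  0.5488 -0.2199]
-0.005 -0 0.097 -0 -0 0.001; -0.004 -0 0.096 -0 -0.001 0; -0.005 -0 0.097 -0 0 0.001
end [ 0.537  -0.3441  0.1558] n 3 ang 0.2
0 -0 0.038 -0 0 -0; 0 -0 0.037 -0 0 -0; 0 -0 0.038 -0 0 -0; 0 -0 0.037 -0 0 -0
end [ 0.5388 -0.3594  0.1301] n 4 ang 0.0
```

apply_moves --deltas "-0.005 0 0.097 0 0 0.001; -0.004 0 0.096 0 -0.001 0; -0.005 0 0.097 0 0 0.001; 0 0 0.038 0 0 0; 0 0 0.037 0 0 0"

```text
time_s: 15.2
position: [0.538, -0.3528, 0.1432]
ee_rot: [1.785, 2.016, -0.495]
ft_force: [0.1, 1.5, -0.5]
grip_width: 0.0585
grasp_force: 64.9
```

apply_moves --deltas "0 0 0.038 0 0 0; 0 0 0.037 0 0 0; 0 0 0 0 0 0; 0 0 0 0 0 0"

```text
time_s: 15.6
position: [0.5388, -0.361, 0.131]
ee_rot: [1.785, 2.015, -0.496]
ft_force: [-1.1, -1.2, -0.4]
grip_width: 0.0584
grasp_force: 64.9
```

```bash
python3 - <<'E'
from plan import *
s=st()
D=world(PA,[-.073,0,.120])[0]
print("tilt z",R.from_rotvec(s["ee_rot"]).as_matrix()[:,2],frame(PA[2],31)[:,2])
T=fan(D[:2],PA[2],.1203);plan(*T,mm=2)
E
```

```text
t 15.6 p [ 0.5388 -0.361   0.131 ] F [-1.0542 -1.1762 -0.4489] T [0.6539 0.0466 0.0009] w 0.058401497786571374 g 64.87769722938538 q [ 0.0546  0.7328  0.3622  1.9382  0.7667  0.3659 -0.2815]
tilt z [ 0.0629 -0.5123 -0.8565] [ 0.0634 -0.5111 -0.8572]
0.007 0.001 0.004 -0 0 -0.001; 0.007 0 0.003 -0 0.001 -0.001
end [ 0.5388 -0.3594  0.1284] n 2 ang 0.2
```

apply_moves --deltas "0.007 0.001 0.004 0 0 -0.001; 0.007 0 0.003 0 0.001 -0.001; 0 0 0 0 0 0; 0 0 0 0 0 0"

```text
time_s: 16.0
position: [0.5388, -0.3593, 0.1284]
ee_rot: [1.783, 2.019, -0.495]
ft_force: [-0.2, -0.2, -1.3]
grip_width: 0.0588
grasp_force: 64.9
```

```bash
python3 -c "
from plan import *
st()"
```

```text
t 16.0 p [ 0.5388 -0.3593  0.1284] F [-0.2407 -0.2309 -1.2525] T [ 0.584   0.0703 -0.046 ] w 0.058849919834737495 g 64.87886309623718 q [ 0.0519  0.7367  0.3631  1.9404  0.7684  0.3616 -0.2842]
```

apply_moves --deltas "0.003 0 0.004 0 0 0; 0 0 0 0 0 0; 0 0 0 0 0 0"

```text
time_s: 16.3
position: [0.5389, -0.3595, 0.1276]
ee_rot: [1.783, 2.018, -0.495]
ft_force: [-0.1, 1.6, 3.3]
grip_width: 0.0584
grasp_force: 65.3
```

apply_moves --deltas "0 0 0 0 0 0; 0 0 0 0 0 0; 0 0 0 0 0 0; 0 0 0 0 0 0" --claw 80

```text
time_s: 16.7
position: [0.5386, -0.3593, 0.1271]
ee_rot: [1.784, 2.019, -0.496]
ft_force: [-1.0, -1.2, 0.7]
grip_width: 0.0797
grasp_force: 0.0
```

apply_moves --deltas "0 0 -0.08 0 0 0; 0 0 -0.12 0 0 0; 0 0 -0.18 0 0 0; 0 0 -0.2 0 0 0; 0 0 -0.15 0 0 0"

```text
time_s: 17.2
position: [0.5298, -0.2837, 0.2542]
ee_rot: [1.783, 2.019, -0.493]
ft_force: [0.6, 0.2, -0.3]
grip_width: 0.0801
grasp_force: 0.0
```

```bash
python3 - <<'E'
from plan import *
import cv2
s=st()
im=robot.capture("top")["image"];cv2.imwrite("pics/t7.png",im)
# prepare pick of fan B: lift along, then over
T=fan(FB[:2],FB[2]-np.pi/2,.002)
a=plan(*back(T,.07),mm=42);plan(*T,start=a,mm=18)
E
```

```text
t 17.2 p [ 0.5298 -0.2837  0.2542] F [ 0.5658  0.2157 -0.2776] T [ 0.5538 -0.0342  0.0061] w 0.08012143628162205 g 0.0 q [-0.0296  0.4881  0.2605  1.9188  0.6516  0.6777 -0.1858]
0.157 0.096 0.043 -0.007 0 -0.012; 0.155 0.098 0.045 -0.006 0 -0.012; 0.153 0.101 0.045 -0.007 0 -0.012; 0.151 0.103 0.046 -0.006 0 -0.012; 0.15 0.106 0.048 -0.007 0 -0.012
0.147 0.107 0.048 -0.006 0 -0.011; 0.146 0.11 0.05 -0.007 0 -0.012; 0.143 0.112 0.051 -0.006 0 -0.012
end [ 0.6627 -0.084   0.0699] n 8 ang 9.8
-0 0 0.087 -0 0 -0; -0 0 0.088 -0 0 -0; -0 0 0.087 -0 0 -0; -0 0.001 0.088 -0 0 -0
end [ 0.6735 -0.1185  0.0099] n 4 ang 0.1
```

apply_moves --deltas "0.157 0.096 0.043 -0.007 0 -0.012; 0.155 0.098 0.045 -0.006 0 -0.012; 0.153 0.101 0.045 -0.007 0 -0.012; 0.151 0.103 0.046 -0.006 0 -0.012; 0.15 0.106 0.048 -0.007 0 -0.012" --claw 78

```text
time_s: 17.75
position: [0.6114, -0.1606, 0.1333]
ee_rot: [1.664, 2.105, -0.466]
ft_force: [0.3, 0.2, 0.3]
grip_width: 0.0781
grasp_force: 0.0
```

apply_moves --deltas "0.147 0.107 0.048 -0.006 0 -0.011; 0.146 0.11 0.05 -0.007 0 -0.012; 0.143 0.112 0.051 -0.006 0 -0.012; 0 0 0 0 0 0; 0 0 0 0 0 0"

```text
time_s: 18.25
position: [0.659, -0.0874, 0.0626]
ee_rot: [1.592, 2.152, -0.452]
ft_force: [0.4, -1.2, 0.4]
grip_width: 0.0781
grasp_force: 0.0
```

```bash
python3 - <<'E'
from plan import *
from crop import crop;import cv2
s=st();T=fan(FB[:2],FB[2]-np.pi/2,.002);plan(*T,mm=18)
t=robot.capture("top")["image"];sd=robot.capture("side")["image"];cv2.imwrite("pics/t8.png",t);cv2.imwrite("pics/s8.png",sd)
W=world(PA,np.array([(-103,30,145),(-103,-30,145),(-43,-30,145),(-43,30,145)])/1e3)
for u in proj(W).round().astype(int):cv2.circle(t,tuple(int(v) for v in u),0,(0,0,255),-1)
a=crop(t,375,180,80,90,6.4,10);b=crop(t,270,120,80,90,3.4,20)
o=np.zeros((590,800,3),np.uint8);o[:a.shape[0],:a.shape[1]]=a;o[:b.shape[0],515:515+b.shape[1]]=b;b2=crop(sd,290,200,90,90,3.1,20);o[308:308+b2.shape[0],515:515+b2.shape[1]]=b2
cv2.imwrite("pics/c8.png",o)
E
```

```text
t 18.25 p [ 0.659  -0.0874  0.0626] F [ 0.3659 -1.2457  0.3751] T [ 0.4995  0.1586 -0.0527] w 0.07814143162304951 g 0.0 q [-0.3322  0.8893  0.243   1.7641  0.7001  0.5606 -0.4954]
-0.003 0.007 0.078 -0.002 -0 0; -0.002 0.006 0.078 -0.001 -0 0.001; -0.003 0.006 0.079 -0.002 -0 -0; -0.002 0.006 0.078 -0.001 -0 0
end [ 0.6734 -0.1185  0.0099] n 4 ang 0.6
```

View pics/c8.png

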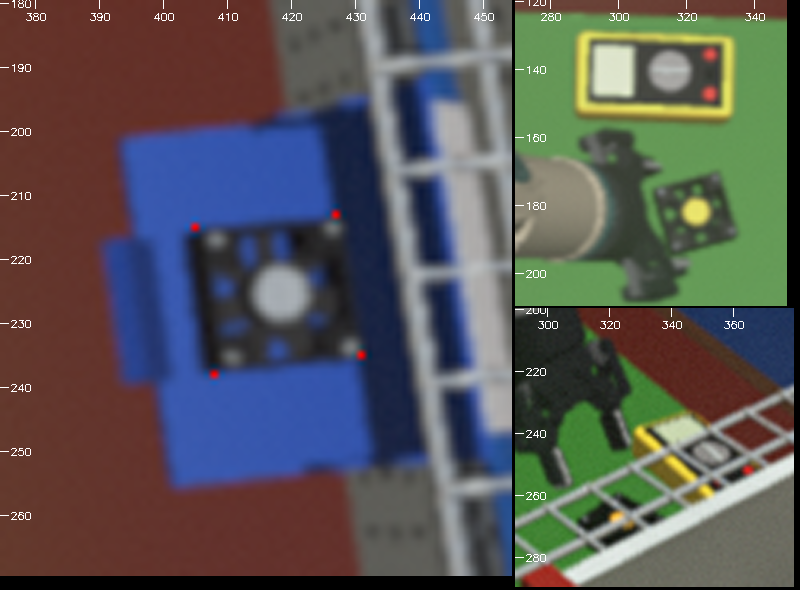

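Fan A lies flat and square on the deck, with its hub at about (418.4,225.3) against a prediction near (417.8,225.3). Next I compare hub centroids to place fan B precisely on it.

```bash
cat > hub.py <<'E'
from plan import *
import cv2
def hub(f,u,v,r=9):
    im=cv2.resize(cv2.imread(f)[v-r:v+r+1,u-r:u+r+1],None,fx=8,fy=8,interpolation=cv2.INTER_CUBIC).astype(float)
    m=(im[...,2]>125).astype(np.uint8) # red channel: silver/yellow bright
    n,l,s,c=cv2.connectedComponentsWithStats(m);k=min(range(1,n),key=lambda i:np.hypot(*(c[i]-im.shape[0]/2))+(1e3 if s[i,4]<800 else 0))
    return (c[k]+.5)/8-.5+[u-r,v-r],s[k,4]/64
E
python3 - <<'E'
from hub import *
def inpanel(w):
    c,s=np.cos(PA[2]),np.sin(PA[2]);d=w[:2]-PA[:2];return np.array([c*d[0]+s*d[1],-s*d[0]+c*d[1]])
h,a=hub("pics/top0.png",307,246);print("A start",h,a,ray(*h,.027)[:2],FA[:2])
h,a=hub("pics/top0.png",323,182);print("B start",h,a,ray(*h,.027)[:2],FB[:2])
h,a=hub("pics/t8.png",418,225);print("A placed",h,a,inpanel(ray(*h,.145)),"want -.073 0")
E
```

```text
A start [307.4132 246.0212] 46.328125 [ 0.4801 -0.0703] [ 0.4805 -0.0693]
B start [322.8542 181.7501] 58.1875 [ 0.6735 -0.114 ] [ 0.6719 -0.1137]
A placed [418.5025 225.3153] 50.25 [-0.0711  0.0001] want -.073 0
```

apply_moves --deltas "-0.003 0.007 0.078 -0.002 0 0; -0.002 0.01 0.078 -0.001 0 0.001; -0.003 0.01 0.079 -0.002 0 0; -0.002 0.008 0.078 -0.001 0 0; 0 0 0 0 0 0"

```text
time_s: 18.85
position: [0.6743, -0.1207, 0.0085]
ee_rot: [1.592, 2.148, -0.444]
ft_force: [-0.1, 0.3, -0.8]
grip_width: 0.0779
grasp_force: 0.0
```

```bash
python3 - <<'E'
from plan import *
s=st();T=fan([.6735,-.114],FB[2]-np.pi/2,.002);plan(*T,mm=18)
E
```

```text
t 18.85 p [ 0.6743 -0.1207  0.0085] F [-0.1049  0.2561 -0.7724] T [0.4408 0.1571 0.0266] w 0.07790058829060931 g 0.0 q [-0.2947  0.9914  0.2791  1.737   0.7377  0.4585 -0.5248]
0.003 0.006 -0.011 -0.003 -0 -0.001
end [ 0.675  -0.1188  0.0101] n 1 ang 0.2
```

apply_moves --deltas "0.003 0.006 -0.011 -0.003 0 -0.001; 0 0 0 0 0 0; 0 0 0 0 0 0"

```text
time_s: 19.15
position: [0.677, -0.1154, 0.0131]
ee_rot: [1.585, 2.149, -0.432]
ft_force: [0.0, -0.9, 0.0]
grip_width: 0.0786
grasp_force: 0.0
```

apply_moves --deltas "0 0 0 0 0 0; 0 0 0 0 0 0; 0 0 0 0 0 0; 0 0 0 0 0 0; 0 0 0 0 0 0" --claw 45

```text
time_s: 19.65
position: [0.6769, -0.1157, 0.0134]
ee_rot: [1.585, 2.149, -0.433]
ft_force: [-2.3, 2.2, 5.9]
grip_width: 0.0584
grasp_force: 65.1
```

```bash
python3 - <<'E'
from plan import *
s=st();p=np.array(s["position"]);r=R.from_rotvec(s["ee_rot"]);z=r.as_matrix()[:,2];print(z,np.degrees(np.arctan2(r.as_matrix()[1,1],r.as_matrix()[0,1])),np.degrees(FB[2]))
yaw=FB[2]-np.pi/2;d=p[:2]-[.6735,-.114];print("tcp rel fan x,y",np.cos(yaw)*d[0]+np.sin(yaw)*d[1],-np.sin(yaw)*d[0]+np.cos(yaw)*d[1],"h",p[2]-.002)
D=world(PA,[-.0711,0.0001,0])[0]
sx=np.cos(yaw)*d[0]+np.sin(yaw)*d[1];T=fan(D[:2],PA[2],.1475,lean=31,h=p[2]-.002,sx=sx)
a=plan(p+[0,0,.2],r,mm=28)
b=plan(*back(T,.075),start=a,mm=30)
E
```

```text
t 19.65 p [ 0.6769 -0.1157  0.0134] F [-2.2566  2.2282  5.8536] T [ 0.3337  0.3629 -0.1479] w 0.058370154050413514 g 65.14877915382385 q [-0.3009  0.9826  0.2791  1.7391  0.7393  0.4568 -0.5261]
[ 0.1571 -0.4898 -0.8575] 17.25515140467906 17.062683138995915
tcp rel fan x,y 0.0026078427201032487 0.002790812047805391 h 0.011398311865304071
-0.064 0.001 -0.107 0 0 0; -0.065 0 -0.107 0 0 0; -0.064 0.001 -0.108 0 0 0; -0.064 0.001 -0.107 0 0 0; -0.064 0 -0.107 0 0 0
-0.065 0.001 -0.107 0 0 0; -0.064 0.001 -0.107 0 0 0; -0.064 0.001 -0.108 0 0 0
end [ 0.677  -0.1155  0.2134] n 8 ang 0.0
-0.076 -0.11 0.039 0.007 -0 0.011; -0.078 -0.107 0.04 0.007 -0 0.01; -0.08 -0.106 0.041 0.006 -0 0.011; -0.082 -0.105 0.042 0.007 -0 0.01; -0.083 -0.102 0.043 0.007 -0 0.011
-0.085 -0.101 0.044 0.007 -0.001 0.01; -0.086 -0.099 0.046 0.007 0 0.011; -0.088 -0.097 0.046 0.006 0 0.011; -0.09 -0.094 0.048 0.007 0 0.01
end [ 0.5342 -0.3206  0.2231] n 9 ang 10.2
```

apply_moves --deltas "-0.064 0.001 -0.107 0 0 0; -0.065 0 -0.107 0 0 0; -0.064 0.001 -0.108 0 0 0; -0.064 0.001 -0.107 0 0 0; -0.064 0 -0.107 0 0 0"

```text
time_s: 20.15
position: [0.6761, -0.1161, 0.1383]
ee_rot: [1.586, 2.15, -0.434]
ft_force: [0.7, 0.4, -1.3]
grip_width: 0.0583
grasp_force: 64.7
```

apply_moves --deltas "-0.065 0.001 -0.107 0 0 0; -0.064 0.001 -0.107 0 0 0; -0.064 0.001 -0.108 0 0 0; 0 0 0 0 0 0"

```text
time_s: 20.55
position: [0.6786, -0.1164, 0.2163]
ee_rot: [1.586, 2.144, -0.428]
ft_force: [-0.2, -0.5, 0.4]
grip_width: 0.0585
grasp_force: 64.8
```

apply_moves --deltas "-0.076 -0.11 0.039 0.007 0 0.011; -0.078 -0.107 0.04 0.007 0 0.01; -0.08 -0.106 0.041 0.006 0 0.011; -0.082 -0.105 0.042 0.007 0 0.01; -0.083 -0.102 0.043 0.007 0 0.011"

```text
time_s: 21.05
position: [0.5959, -0.2307, 0.2169]
ee_rot: [1.699, 2.08, -0.47]
ft_force: [0.2, -0.3, -0.6]
grip_width: 0.0583
grasp_force: 64.8
```

apply_moves --deltas "-0.085 -0.101 0.044 0.007 -0.001 0.01; -0.086 -0.099 0.046 0.007 0 0.011; -0.088 -0.097 0.046 0.006 0 0.011; -0.09 -0.094 0.048 0.007 0 0.01; 0 0 0 0 0 0"

```text
time_s: 21.55
position: [0.529, -0.3261, 0.2228]
ee_rot: [1.792, 2.012, -0.504]
ft_force: [0.9, -0.3, -0.7]
grip_width: 0.0586
grasp_force: 64.7
```

apply_moves --deltas "0 0 0 0 0 0; 0 0 0 0 0 0; 0 0 0 0 0 0; 0 0 0 0 0 0"

```text
time_s: 21.95
position: [0.5344, -0.3202, 0.2222]
ee_rot: [1.782, 2.02, -0.495]
ft_force: [0.1, -0.2, -1.2]
grip_width: 0.0581
grasp_force: 64.7
```

```bash
cat >> plan.py <<'E'
def TB(zb): # tcp pose with fan B bottom at zb over fan A
    D=world(PA,[-.0711,.0001,0])[0];return fan(D[:2],PA[2],zb,lean=31,h=.0114,sx=.0026)
E
python3 - <<'E'
from plan import *
s=st()
m=R.from_rotvec(s["ee_rot"]).as_matrix();print("lean",np.degrees(np.arccos(-m[2,2])),"roll",m[2,1],"yaw",np.degrees(np.arctan2(m[1,1],m[0,1]))-np.degrees(PA[2])-90)
a=plan(*back(TB(.149),.02),mm=15)
E
```

```text
t 21.95 p [ 0.5344 -0.3202  0.2222] F [ 0.103  -0.176  -1.2239] T [ 0.652   0.05   -0.0102] w 0.05811403216102629 g 64.72720742225647 q [ 0.0417  0.552   0.2601  1.9166  0.6929  0.5926 -0.1885]
lean 30.997013500766847 roll -0.0007880755308602438 yaw 0.08284609882910843
-0.002 -0 0.066 0 -0 0; -0.002 -0.001 0.067 0 -0 0.001; -0.002 -0 0.066 0 -0 -0; -0.002 -0.001 0.066 0 -0 0
end [ 0.5376 -0.3487  0.1776] n 4 ang 0.1
```

apply_moves --deltas "-0.002 0 0.066 0 0 0; -0.002 -0.001 0.067 0 0 0.001; -0.002 0 0.066 0 0 0; -0.002 -0.001 0.066 0 0 0; 0 0 0.04 0 0 0"

```text
time_s: 22.45
position: [0.5365, -0.3547, 0.1692]
ee_rot: [1.786, 2.018, -0.498]
ft_force: [-0.3, 0.6, -0.9]
grip_width: 0.0582
grasp_force: 64.8
```

apply_moves --deltas "0 0 0.04 0 0 0; 0 0 0 0 0 0; 0 0 0 0 0 0; 0 0 0 0 0 0; 0 0 0 0 0 0"

```text
time_s: 22.95
position: [0.5383, -0.3575, 0.1646]
ee_rot: [1.784, 2.017, -0.494]
ft_force: [0.4, -0.3, -1.2]
grip_width: 0.0585
grasp_force: 64.8
```

```bash
python3 - <<'E'
from plan import *
st();a=plan(*TB(.147),mm=5)
E
```

```text
t 22.95 p [ 0.5383 -0.3575  0.1646] F [ 0.3832 -0.2665 -1.2253] T [0.6744 0.0263 0.0481] w 0.05845882179012625 g 64.77267265319824 q [ 0.0822  0.6652  0.3069  1.9233  0.7503  0.4491 -0.2358]
0.005 0.001 0.015 0 0 -0; 0.005 0.001 0.016 0 0 -0.001
end [ 0.5389 -0.3589  0.1583] n 2 ang 0.1
```

apply_moves --deltas "0.005 0.001 0.015 0 0 0; 0.005 0.001 0.016 0 0 -0.001; 0 0 0 0 0 0; 0 0 0 0 0 0; 0 0 0 0 0 0"

```text
time_s: 23.45
position: [0.5385, -0.3592, 0.1578]
ee_rot: [1.783, 2.019, -0.496]
ft_force: [-0.2, 0.6, -0.4]
grip_width: 0.0582
grasp_force: 64.8
```

```bash
python3 - <<'E'
from plan import *
from hub import hub; import cv2
st();a=plan(*TB(.1448),mm=5)
E
```

```text
t 23.45 p [ 0.5385 -0.3592  0.1578] F [-0.1733  0.6206 -0.4123] T [ 0.6382  0.0663 -0.0296] w 0.05816859134174629 g 64.77222919464111 q [ 0.0813  0.6785  0.3134  1.9247  0.7565  0.4353 -0.2438]
0.005 0.002 0.006 -0.001 0 0
end [ 0.5389 -0.3589  0.1562] n 1 ang 0.1
```

apply_moves --deltas "0.005 0.001 0.006 0 0 0; 0 0 0 0 0 0; 0 0 0 0 0 0; 0 0 0 0 0 0"

```text
time_s: 23.85
position: [0.5388, -0.3591, 0.1566]
ee_rot: [1.783, 2.018, -0.496]
ft_force: [-0.4, -0.1, 2.3]
grip_width: 0.0582
grasp_force: 65.0
```

```bash
python3 - <<'E'
from plan import *
st();a=plan(*TB(.1443),mm=5)
E
```

```text
t 23.85 p [ 0.5388 -0.3591  0.1566] F [-0.4318 -0.0721  2.2658] T [ 0.3147  0.0537 -0.0992] w 0.05816533286861797 g 65.03992438316345 q [ 0.0796  0.6811  0.3155  1.9253  0.758   0.4322 -0.247 ]
0.003 0.001 0.003 -0 0.001 -0
end [ 0.5389 -0.3589  0.1557] n 1 ang 0.1
```

In contact (Fz rose from about −1 to +2.3 N). Release and retreat along the tool axis.

apply_moves --deltas "0 0 0 0 0 0; 0 0 0 0 0 0; 0 0 0 0 0 0; 0 0 0 0 0 0; 0 0 0 0 0 0" --claw 80

```text
time_s: 24.35
position: [0.5386, -0.3588, 0.1562]
ee_rot: [1.783, 2.019, -0.496]
ft_force: [0.6, -0.8, -0.5]
grip_width: 0.0798
grasp_force: 0.0
```

apply_moves --deltas "0 0 -0.06 0 0 0; 0 0 -0.12 0 0 0; 0 0 -0.18 0 0 0; 0 0 -0.2 0 0 0; 0 0 -0.2 0 0 0"

```text
time_s: 24.85
position: [0.5286, -0.2799, 0.2883]
ee_rot: [1.783, 2.019, -0.495]
ft_force: [1.4, -0.8, 0.4]
grip_width: 0.0799
grasp_force: 0.0
```

apply_moves --deltas "0.15 0 -0.1 0 0 0; 0.15 0 -0.1 0 0 0; 0.15 0 -0.1 0 0 0; 0 0 0 0 0 0; 0 0 0 0 0 0"

```text
time_s: 25.35
position: [0.516, -0.173, 0.2922]
ee_rot: [1.781, 2.02, -0.495]
ft_force: [-0.1, -0.9, 0.1]
grip_width: 0.0799
grasp_force: 0.0
```

```bash
python3 - <<'E'
from hub import *
from crop import crop
st()
t=robot.capture("top")["image"];cv2.imwrite("pics/t9.png",t)
f,c,s=0,np.cos(PA[2]),np.sin(PA[2])
u0=proj(world(PA,[-.0711,0,.170]))[0];print("pred",u0)
h,a=hub("pics/t9.png",*[int(round(v)) for v in u0]);w=ray(*h,.170);d=w[:2]-PA[:2];print(h,a,"panel",c*d[0]+s*d[1],-s*d[0]+c*d[1])
W=world(PA,np.array([(x,y,z) for x,y in((-101,30),(-101,-30),(-41,-30),(-41,30)) for z in(145,170)])/1e3)
for u in proj(W).round().astype(int):cv2.circle(t,tuple(int(v) for v in u),0,(0,0,255),-1)
a=crop(t,375,180,80,90,6.4,10)
b=cv2.resize(t,None,fx=.51,fy=.51)
o=np.zeros((590,800,3),np.uint8);o[:a.shape[0],:a.shape[1]]=a;o[:b.shape[0],514:514+b.shape[1]]=b
sd=robot.capture("side")["image"];b=cv2.resize(sd,None,fx=.51,fy=.51);o[300:300+b.shape[0],514:514+b.shape[1]]=b
cv2.imwrite("pics/c9.png",o)
E
```

```text
t 25.35 p [ 0.516  -0.173   0.2922] F [-0.1008 -0.909   0.0854] T [0.4927 0.099  0.028 ] w 0.07994886385780589 g 0.0 q [-0.2107  0.3975  0.1968  1.9348  0.6265  0.8659 -0.3308]
pred [421.9554 224.5291]
[421.949  224.6164] 71.71875 panel -0.0711425049766463 -0.00015448021337733688
```

View pics/c9.png

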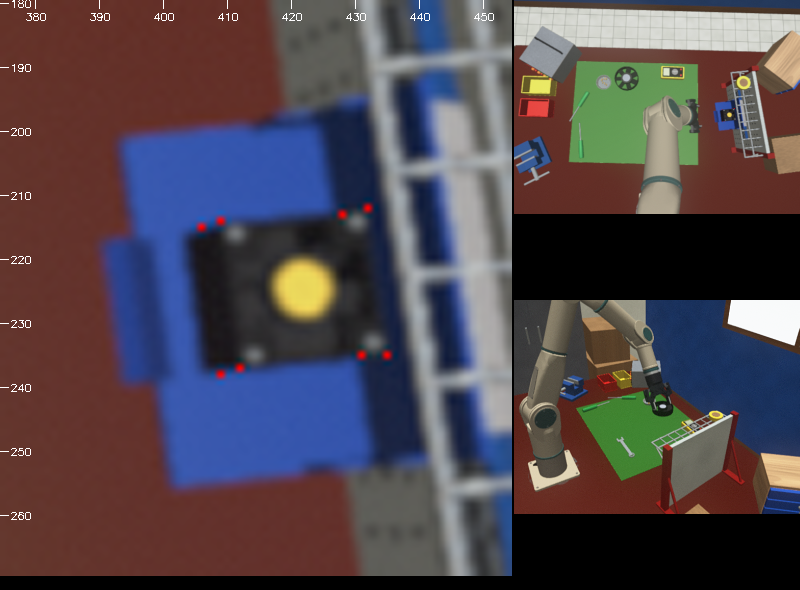

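The pile is square and its hub is at (421.9,224.6), within 0.3 mm of the target. The shelf has not moved, the bystanders are untouched and the arm is clear. Handing in.

```bash
python3 -c "
from station import robot
print(robot.finish_job())"
```

```text
the job is handed in; nothing more can be done
None
```

I hung the shelf home on the panel's cleat and put both fans on it in one square, flat pile (hub centres within 0.3 mm of each other by camera); the other things on the bench were left alone, and the job was handed in at 25 s.

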